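Clear the drain well and press its cover home

TASK

Two metal bar offcuts are lying across the drain well of the sample bench: put both in the waste bin. Then take the well's cover plate from the slanted rack, lay it in the well handle up, and press it down gently until both ends have gone fully home on the grate inside and it lies level; it is brittle, so do not drop or slam it. Leave the other things on the bench where they are and let go of everything at the end.

Things in the scene. Friction and masses are not known exactly. Their poses are not given: they have to be found in the camera images.
- well: Fixed aluminium housing of the drain well, 144 (own x) x 194 (own y) x 36 mm high, on the bench, turned up to 15 degrees. Origin: centre of its underside; z up. In its top is an open rectangular pocket 116 x 166 mm (x, y) with a rim 14 mm wide, 36 mm above the bench. On the pocket's floor, a grate, stand four lift pins.
- well_mouth (a point): Centre of the well's mouth, level with the rim, 36 mm above the well's origin; axes as the well. Below it lies the grate, the seat of the cover (fills the pocket), set at an unknown depth 12 to 21 mm below the rim; it does not give. From it rise four steel pins, 12 mm thick, at x = +-36, y = +-62 mm, each 4 to 8 mm above the grate at the start, all differing: see cover_end0.
- cover: Dark grey plate 110 (own x) x 160 (own y) x 12 mm, 0.3 to 0.5 kg; fits the pocket with 3 mm to spare on each side, either way round; home, its top is 0 to 9 mm below the rim. Origin: centre of its underside; own z points out of its handle side. Starts in the rack, sloping 35 degrees, low edge (own -x) towards the robot. Over 80 N of finger force on the plate or 110 N on the well breaks it.
- cover_grip (a point): Middle of the cover's black bridge handle, 40 mm above its underside: a straight bar along the cover's y, 90 mm long, 14 mm wide (x), 16 mm high, from 32 to 48 mm above the underside; it stands on two 12 mm square legs at y = +-38 mm and is open below, 20 mm clear of the plate. Axes as the cover.
- cover_end0 (a point): Bare spot on the cover's top face near its own +y end (y = +62, x = 0, 12 mm above the underside), midway over two pins when laid in. The cover first rests proud and crooked on the pins, which only friction holds (no spring): they carry it without sinking, slide down under about 6 N each and stay down. Pressing here takes 10 to 14 N until this end meets the grate, then it is firm.
- cover_end1 (a point): The same spot near the cover's own -y end (y = -62 mm).
- rack: Fixed grey rack, foot 140 (x) x 160 mm (y), holding the cover on a slope that rises 35 degrees towards own +x, with a lip 10 mm high along its low edge (own -x). Origin: centre of the foot's underside; z up. The slope's upper end is 100 mm above the bench. Rack and bin stand on either side of the well; which is on which side varies.
- rack_slope (a point): Middle of the rack's sloping face, 62 mm above the bench, where the centre of the cover's underside lies (up to 8 mm to either side). Axes as the rack.
- bin: Fixed grey open waste bin, 180 (x) x 170 (y) x 85 mm high, walls and floor about 4 mm. Origin: centre of its underside; z up.
- offcut_a: Square metal bar offcut, 140 (x) x 24 (y) x 24 mm, 0.21 kg, bridging the pocket roughly along the well's x, both ends resting on the rim. Origin: centre of its underside; z up at the start. It lies in the half of the well at own y about +38 or -38 mm, offcut_b in the other half.
- offcut_b: Metal bar offcut like offcut_a, 140 x 24 mm, 0.18 kg, but with a step: 24 mm high from own x = -70 to +30 mm and 12 mm high from there to +70 mm. Origin: centre of its underside; z up at the start.
- bottle: Bystander: white bottle, 60 mm in diameter, 150 mm high. Origin: centre of its underside.
- beaker: Bystander: glass beaker, 72 mm in diameter, 85 mm high. Origin: centre of its underside.
- mount_a: Bystander: black moulded sample puck, 40 mm in diameter, 24 mm high, in front of the well to the robot's left. Origin: centre of its underside.
- mount_b: Bystander: the same puck in front of the well to the robot's right.
- wrench: Bystander: wrench, 160 mm long, lying flat. Origin: about its middle.
- carton: Bystander: carton, 80 x 120 x 60 mm. Origin: centre of its underside.
- jar: Bystander: amber jar, 64 mm in diameter, 80 mm high. Origin: centre of its underside.
Mind the look-alikes: they are no part of the job. Leave any yellow look-alike of the offcut_a alone. Leave any red look-alike of the cover alone.

How it is judged:
On the way, in this order (a step that is already met when the one before it is completed fails the run):
1. both offcuts lie in the waste bin (x of offcut_a in the frame of bin between -0.086 and 0.086 m and y of offcut_a in the frame of bin between -0.081 and 0.081 m and height (world z) of each of offcut_a, offcut_b below 0.06 m and x of offcut_b in the frame of bin between -0.086 and 0.086 m and y of offcut_b in the frame of bin between -0.081 and 0.081 m), for 0.2 s.
2. the cover lies over the well's pocket (horizontal distance between cover and well_mouth below 0.012 m and z of cover in the frame of well_mouth below 0.01 m), for 0.1 s.
At the end, for the whole second after the job is handed in: Both offcuts lie inside the waste bin; the cover lies in the well's pocket, handle up, released and at rest, its underside within 1.8 mm of the grate at the middle (grate_c0 is the grate, 8 mm thick, its centre 4 mm below the seat) and within 0.016 rad (0.9 degree) of level (all of step 1 and horizontal distance between cover and well_mouth below 0.008 m and z of grate_c0 in the frame of cover above -0.0058 m and angle between the z axis of cover and the z axis of well, either way round below 0.016 rad and linear speed of each of cover, offcut_a, offcut_b below 0.02 m/s); the robot touches nothing.
It fails at once if the brittle cover plate is pressed with more than 80 N by the fingers, or is slammed, dropped or pressed on the well with more than 110 N (contact force between the fingers and cover_c0 above 80 N or contact force between cover and well above 110 N).
It fails at once if a bystander is moved more than 30 mm (distance of any of bottle, beaker, mount_a, mount_b, wrench, carton, jar from where it was at the start of the episode above 0.03 m).
It also fails if it takes over 72 s, if anything falls off the work surface, if the arm or the gripper's body presses on something with over 40 N, if the wrist force passes 120 N, or if a joint passes its speed limit or range.

ROBOT

A 6-joint arm with a two-finger parallel gripper is mounted at the origin on the work surface. World frame = base frame: x ahead of the robot, y to its left, z up, the work surface at z = 0. Lengths are in m, angles in rad, forces in N, time in s.
With the tool pointing down it reaches from about 0.25 to 0.85 m from the base axis. Payload 12.5 kg.
Tool frame: the origin (TCP) lies on the centre line of the jaws, within the pads' length; the fingertips stand 19 mm ahead of it and the grasp point (between the pads) is the TCP (ctrl.finger_overhang is the distance from the TCP to the fingertips, in m); z points along the fingers, y is the line along which they close (so a half turn about z gives the same grasp; the last joint's range is limited). The gripper opens to 93 mm and grips with 3 to 60 N. Pads are 15 mm wide; open, the fingers measure 128 mm over their backs; the gripper's body (75 mm by 188 mm) begins 65 mm behind the grasp point.
Start: joints at [1.056, 0.351, 1.652, -0, 1.139, -0.085], TCP at [0.229, 0.5, 0.238] pointing down, gripper open.
Joint ranges: [-2.75, 2.75], [-0.79, 2.1], [0.01, 2.65], [-1.57, 4.71], [0.07, 3.14], [-2.87, 2.87]. Speed limits (rad/s): [2.22, 2.22, 2.79, 3.14, 3.14, 3.14].

INTERFACE

Orientations are given as a unit quaternion [w, x, y, z].
In Python, from plant import monitor, eyes, workorder, ctrl gives the robot as it stands.
- The arm moves only by the tool step_arm, never from a script. Its argument "motion" is a list of rows, each an object with "slide": the shift along the world's x, y, z in m, a list of three; "turn": the turn about the world's z in units of 6 degrees (1.0 is 6 degrees). In form: [{"slide": [dx, dy, dz], "turn": turn}, ...]. A call has 1 to 20 rows; each row is the pose to reach, as a shift and turn from the pose commanded when the call began; what a row does not reach only later rows make up. A row lasts 1/8 s, in which the tool goes at most 62.5 mm and 10.7 degrees, less where a joint would pass 70% of its speed; a pose out of reach is approached as far as the arm can. A call with a gripper value outside its range is refused whole. "gripper" is the closure in counts, from 0 (fully open) to 255 (shut), set as the call begins (left out, the last holds). The fingers move at their own pace and stop on an object; "newtons" is the grip in N (left out, the last holds). Time passes only in rows, so rows that repeat a pose let the fingers close. It gives the time, the measured TCP pose, the force, the opening and the grip force at its end, in the units of the state.
- monitor.get_state(): the state, without advancing time (a new reading comes with each control period).
- eyes.camera(name): name is "side" or "top"; returns the picture (400x640x3 uint8, red, green, blue); there is no depth.
- eyes.calibration(name): a dict with "mtx" (3x3 intrinsics, pixels), "dist_coeffs" ([k1, k2, p1, p2, k3] as OpenCV has them; the pictures are not rectified), "rvec" (rotation vector, rad) and "tvec" (3), from world to camera coordinates, as OpenCV has them. Camera axes: x right, y down, z forward; pixel columns grow to the right and rows downward; lengths in m; the calibration is good to about 2 mm. A picture is of the moment at which its call begins. calibration takes no time and is no camera call.
- workorder.finish_job(): hands the job in; it is judged then, once.
Trained networks look in the newest picture that a camera, given by its name, has taken for a name from the list of things; names that differ only in an ending like _2 or _b are one class to them, and where a whole thing is asked for, a point or a joint stands for the part that bears it (a point fixed in the world has none). Each returns a list of dicts, best first, with "p" (0 to 1); they miss things now and then, are a little off and sometimes report something else, mostly with a low value. They report only what shows in the picture. A call takes as long as a camera call. They do not tell look-alikes from the thing itself.
- eyes.silhouettes(query, camera): "mask" (400x640 bool, what is visible of it) and "position" ([column, row] in pixels, amid what is visible of it).
The state is a dict: "time": time; "joints": joint angles; "dq": joint speeds; "tau": joint torques, N m; "position": TCP position; "ee_rot": TCP orientation; "contact_force": force on the tool from outside, world axes, zero at the start; "torque": the same for the moment, N m; "grip_width": finger opening in m; "gripper_force": force on a finger pad.
Only numpy, scipy, OpenCV 4.12 (cv2) and the standard library are available. Lean on these libraries where they do the work, as an engineer would, in place of code of your own. Each camera call takes 0.05 s, during which the arm holds its last target. There are 200 camera calls.

## Working session

There is one attempt and no reset: what is moved stays moved. The work goes in short steps, Python scripts to look and compute and a tool call to move; the robot and the scene stay as the last step left them, time stands still between calls to the robot, and variables do not carry over. Pictures are saved under pics/ and viewed, at most 10 in all, crops included, and the job is handed in when it is done.

Besides the shell and the picture viewer there is one more tool, called after "Emit:" as a command line: name --argument value ..., lists and objects as JSON in quotes. step_arm: Moves the arm, as the interface text tells. Its arguments: {"type":"object","properties":{"motion":{"type":"array"},"gripper":{"type":"number"},"newtons":{"type":"number"}},"required":["motion"]}

```bash
ls; mkdir -p pics; cat > h.py <<'E'
import numpy as np, cv2
from plant import monitor, eyes, workorder, ctrl
def snap(cam,name):
    im=eyes.camera(cam); cv2.imwrite('pics/'+name,im[:,:,::-1]); return im
def ray(cam,px):
    c=eyes.calibration(cam); K=np.array(c['mtx']);D=np.array(c['dist_coeffs'])
    R,_=cv2.Rodrigues(np.array(c['rvec'],float)); t=np.array(c['tvec'],float).ravel()
    u=cv2.undistortPoints(np.array(px,float).reshape(-1,1,2),K,D).reshape(-1,2)
    d=np.c_[u,np.ones(len(u))]@R; o=-R.T@t
    return o,d
def at(cam,px,z):
    o,d=ray(cam,px); return o+d*((z-o[2])/d[:,2])[:,None]
def proj(cam,P):
    c=eyes.calibration(cam)
    return cv2.projectPoints(np.array(P,float).reshape(-1,3),np.array(c['rvec'],float),np.array(c['tvec'],float),np.array(c['mtx']),np.array(c['dist_coeffs']))[0].reshape(-1,2)
E
python3 - <<'E'
from h import *
print(monitor.get_state()); print(ctrl.finger_overhang)
a=snap('top','t0.png'); b=snap('side','s0.png')
for c in('top','side'):
    o,d=ray(c,[[320,200]]); print(c,o,d)
    for q in('well','cover','rack','bin','offcut_a','offcut_b'):
        for r in eyes.silhouettes(q,c)[:4]:
            m=r['mask'].astype(np.uint8); cs=max(cv2.findContours(m,0,2)[0],key=cv2.contourArea)
            print(c,q,round(r['p'],2),np.round(r['position']),m.sum(),[np.round(x,1) for x in cv2.minAreaRect(cs)])
E
```

```text
pics
{'time': 0.0, 'joints': array([ 1.05638698e+00,  3.51223815e-01,  1.65243801e+00, -6.92254717e-06,
        1.13910349e+00, -8.46080732e-02]), 'dq': array([ 0.0014562 ,  0.00091907, -0.0006964 ,  0.00132853, -0.00019453,
        0.00059673]), 'tau': array([ 9.66828520e-05, -4.97322392e+01, -2.85255790e+01,  6.99197338e-02,
        2.57246161e-02, -9.22815479e-05]), 'position': array([0.22899854, 0.49969587, 0.23710293]), 'ee_rot': array([-1.69995077e-04,  2.13248900e-01,  9.76997729e-01, -5.61157704e-04]), 'contact_force': array([-0.32901185,  0.09776922, -0.4679878 ]), 'torque': array([ 0.0039742 , -0.04452752, -0.09238777]), 'gripper_force': 0.0, 'grip_width': 0.09329632458816856}
0.019
top [0.4667838  0.09044354 1.4167561 ] [[ 0.04130803 -0.01311961 -0.99909125]]
top well 0.65 [338. 214.] 2224 [array([338.2, 215.1]), array([47.3, 20.8]), np.float64(78.7)]
top cover 0.73 [231. 201.] 1820 [array([230.8, 200.1]), array([56.5, 34.8]), np.float64(1.9)]
top cover 0.68 [162. 250.] 1817 [array([160. , 248.8]), array([52.9, 35.6]), np.float64(80.9)]
top rack 0.72 [244. 181.] 796 [array
[... 1361 characters left out ...]
 ]), np.float64(42.6)]
side bin 0.64 [437. 315.] 5698 [array([436.7, 313.2]), array([75.4, 80. ]), np.float64(41.3)]
side offcut_a 0.61 [381. 377.] 743 [array([378.5, 375.5]), array([59.5, 13. ]), np.float64(26.6)]
side offcut_a 0.59 [341. 242.] 465 [array([342.4, 242.9]), array([10.9, 46.2]), np.float64(37.9)]
side offcut_a 0.57 [320. 230.] 478 [array([319., 229.]), array([ 9.9, 46.7]), np.float64(45.0)]
side offcut_b 0.61 [381. 377.] 743 [array([378.5, 375.5]), array([59.5, 13. ]), np.float64(26.6)]
side offcut_b 0.59 [341. 242.] 465 [array([342.4, 242.9]), array([10.9, 46.2]), np.float64(37.9)]
side offcut_b 0.57 [320. 230.] 478 [array([319., 229.]), array([ 9.9, 46.7]), np.float64(45.0)]
```

View pics/t0.png

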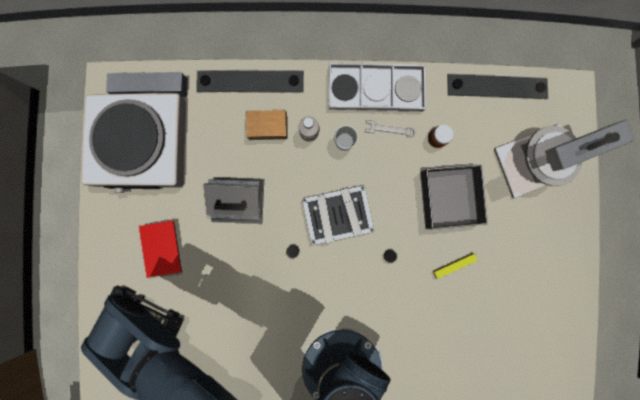

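View pics/s0.png

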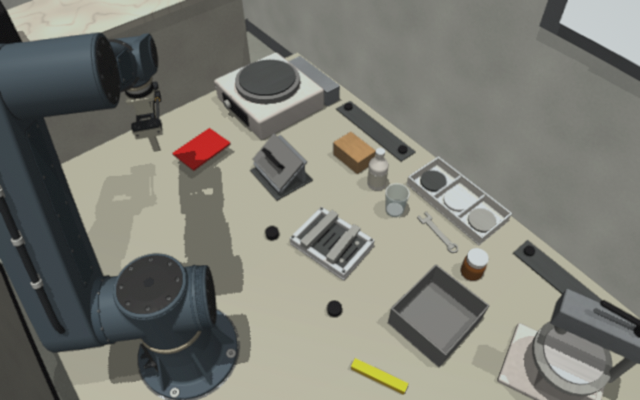

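The top view shows the well at (338,214), rack with cover at (232,200), bin at (453,197), red look-alike plate at (160,249), yellow bar at (455,266) and pucks at (293,251) and (390,256). The side view agrees. Next I'll zoom in on the parts that matter.

```bash
python3 - <<'E'
import cv2, numpy as np
a=cv2.imread('pics/t0.png');b=cv2.imread('pics/s0.png')
c=np.vstack([np.hstack([cv2.resize(a[180:250,295:380],None,fx=4.5,fy=4.5,interpolation=2),cv2.resize(a[170:240,195:280],None,fx=4.5,fy=4.5,interpolation=2)]),
 cv2.resize(b[130:285,245:470],None,fx=3.4,fy=3.4)[:280,:765] if 0 else cv2.resize(b[200:280,285:380],(765,280*1),interpolation=2)])
cv2.imwrite('pics/z0.png',c);print(c.shape)
E
```

```text
Traceback (most recent call last):
ValueError: all the input array dimensions except for the concatenation axis must match exactly, but along dimension 1, the array at index 0 has size 764 and the array at index 1 has size 765
```

```bash
cat >> h.py <<'E'
from scipy.optimize import minimize
from scipy.spatial.transform import Rotation as Ro
def box(x0,x1,y0,y1,z0,z1): return np.array([[x,y,z] for x in(x0,x1) for y in(y0,y1) for z in(z0,z1)])
def hullmask(P,S=4):
    h=cv2.convexHull(P.astype(np.float32)).reshape(-1,2)
    m=np.zeros((400*S,640*S),np.uint8)
    cv2.fillConvexPoly(m,np.round(((h+.5)*S-.5)*16).astype(np.int32),1,shift=4)
    return cv2.resize(m.astype(np.float32),(640,400),interpolation=cv2.INTER_AREA)
def fit(masks,pts,z,x0,tilt=0):
    """masks {cam:mask}; pts local; returns x,y,yaw"""
    T={}
    for c,m in masks.items():
        h=cv2.convexHull(np.argwhere(m)[:,::-1].astype(np.int32)); f=np.zeros((400,640),np.uint8); cv2.fillConvexPoly(f,h,1); T[c]=f.astype(np.float32)
    def cost(p):
        W=Ro.from_euler('zy',[p[2],-tilt]).apply(pts)+[p[0],p[1],z]; s=0
        for c,t in T.items():
            h=hullmask(proj(c,W)); s+=np.abs(h-t).sum()/t.sum()
        return s
    r=minimize(cost,x0,method='Nelder-Mead',options=dict(initial_simplex=np.array(x0)+np.array([[0,0,0],[.01,0,0],[0,.01,0],[0,0,.1]]),xatol=1e-4,fatol=1e-4))
    return r.x,r.fun
COVER=np.vstack([box(-.055,.055,-.08,.08,0,.012),box(-.007,.007,-.045,.045,.032,.048)])
WELL=box(-.072,.072,-.097,.097,0,.036); BIN=box(-.09,.09,-.085,.085,0,.085); BAR=box(-.07,.07,-.012,.012,0,.024)
E
python3 - <<'E'
from h import *
a=cv2.imread('pics/t0.png');b=cv2.imread('pics/s0.png')
f=lambda im,s:cv2.resize(im,s,interpolation=2)
cv2.imwrite('pics/z0.png',np.vstack([np.hstack([f(a[180:250,295:380],(382,290)),f(a[170:240,195:280],(382,290))]),np.hstack([f(b[200:280,285:380],(382,300)),f(b[130:210,240:335],(382,300))])]))
def near(q,c,px):
    return min((r for r in eyes.silhouettes(q,c)),key=lambda r:np.hypot(*(np.array(r['position'])-px)))['mask']
for n,q,pt,ps,P,z,zi,tl in[('well','well',(338,214),(334,245),WELL,0,.036,0),('bin','bin',(451,197),(437,315),BIN,0,.05,0),('cover','cover',(231,201),(277,161),COVER,.062,.07,np.radians(35)),
  ('barR','offcut_a',(351,210),(341,242),BAR,.036,.05,0),('barL','offcut_a',(326,222),(320,230),BAR,.036,.05,0)]:
    mt,ms=near(q,'top',pt),near(q,'side',ps); x0=[*at('top',[pt],zi)[0][:2],0.2 if n in('well','barR','barL') else 0]
    for cams in({'top':mt,'side':ms},{'top':mt},{'side':ms}):
        r,s=fit(cams,P,z,x0,tl); print(n,list(cams),np.round(r[:2],4),round(np.degrees(r[2]),2),round(s,3))
E
```

```text
well ['top', 'side'] [0.4789 0.0196] 12.62 0.087
well ['top'] [0.4793 0.0178] 12.95 0.028
well ['side'] [0.4795 0.0213] 11.79 0.045
bin ['top', 'side'] [ 0.5371 -0.3323] 5.5 0.066
bin ['top'] [ 0.5371 -0.3331] 5.63 0.045
bin ['side'] [ 0.5374 -0.332 ] 5.51 0.02
cover ['top', 'side'] [0.5222 0.337 ] -1.39 0.127
cover ['top'] [0.5237 0.3363] -2.54 0.062
cover ['side'] [0.5204 0.3381] -1.16 0.049
barR ['top', 'side'] [ 0.4893 -0.0184] 17.24 0.277
barR ['top'] [ 0.4902 -0.0197] 17.78 0.117
barR ['side'] [ 0.4891 -0.0173] 16.68 0.114
barL ['top', 'side'] [0.4661 0.0589] 12.18 0.31
barL ['top'] [0.467  0.0568] 12.42 0.167
barL ['side'] [0.4673 0.0605] 11.94 0.11
```

View pics/z0.png

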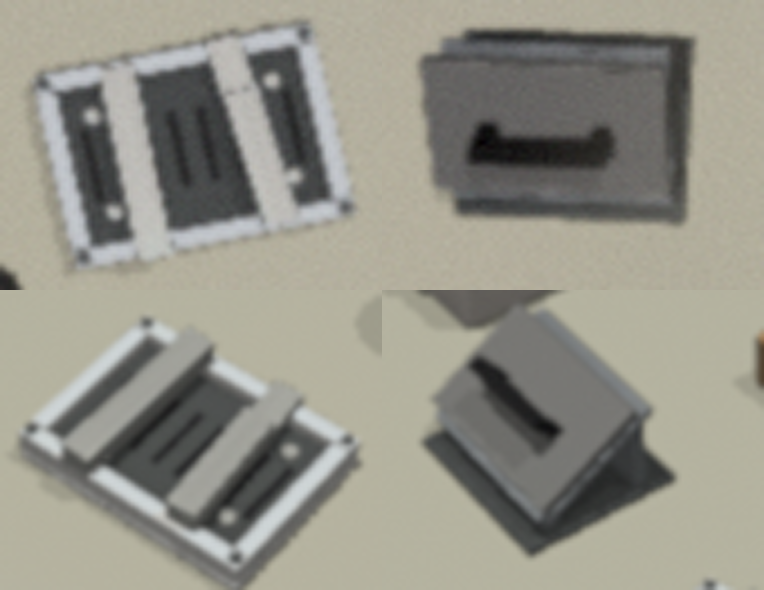

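The stepped bar (offcut_b) is the right-hand one, with its step at the far end. The plain bar (offcut_a) is on the left. I'll take offcut_a first.

Emit:
step_arm --motion '[{"slide": [0.237, -0.4415, -0.05], "turn": 6.1}, {"slide": [0.237, -0.4415, -0.05], "turn": 6.1}, {"slide": [0.237, -0.4415, -0.05], "turn": 6.1}, {"slide": [0.237, -0.4415, -0.05], "turn": 6.1}, {"slide": [0.237, -0.4415, -0.05], "turn": 6.1}, {"slide": [0.237, -0.4415, -0.05], "turn": 6.1}, {"slide": [0.237, -0.4415, -0.05], "turn": 6.1}, {"slide": [0.237, -0.4415, -0.05], "turn": 6.1}, {"slide": [0.237, -0.4415, -0.08], "turn": 6.1}, {"slide": [0.237, -0.4415, -0.12], "turn": 6.1}, {"slide": [0.237, -0.4415, -0.12], "turn": 6.1}, {"slide": [0.237, -0.4415, -0.12], "turn": 6.1}]' --gripper 120 --newtons 30

```text
time: 2.7
position: [0.4667, 0.0587, 0.1188]
ee_rot: [0.001, -0.105, 0.995, -0.0]
contact_force: [0.1, 0.5, -0.1]
grip_width: 0.0491
gripper_force: 0.0
```

Emit:
step_arm --motion '[{"slide": [0, 0, -0.04], "turn": 0}, {"slide": [0, 0, -0.061], "turn": 0}, {"slide": [0, 0, -0.061], "turn": 0}, {"slide": [0, 0, -0.061], "turn": 0}]'

```text
time: 3.2
position: [0.4671, 0.0587, 0.0582]
ee_rot: [0.001, -0.105, 0.995, -0.0]
contact_force: [0.1, -0.7, 0.2]
grip_width: 0.0493
gripper_force: 0.0
```

Emit:
step_arm --motion '[{"slide": [0, 0, 0], "turn": 0}, {"slide": [0, 0, 0], "turn": 0}, {"slide": [0, 0, 0], "turn": 0}, {"slide": [0, 0, 0.01], "turn": 0}, {"slide": [0, 0, 0.06], "turn": 0}, {"slide": [0, 0, 0.11], "turn": 0}, {"slide": [0, 0, 0.11], "turn": 0}]' --gripper 255

```text
time: 4.08
position: [0.4678, 0.0585, 0.1701]
ee_rot: [0.003, -0.104, 0.995, -0.0]
contact_force: [0.3, -0.7, -3.3]
grip_width: 0.0238
gripper_force: 30.0
```

Emit:
step_arm --motion '[{"slide": [0.01, -0.06, 0], "turn": 0}, {"slide": [0.023, -0.12, 0], "turn": -0.5}, {"slide": [0.034, -0.18, 0], "turn": -1.1}, {"slide": [0.045, -0.24, 0], "turn": -1.1}, {"slide": [0.056, -0.3, 0], "turn": -1.1}, {"slide": [0.068, -0.363, 0], "turn": -1.1}, {"slide": [0.068, -0.363, 0], "turn": -1.1}, {"slide": [0.068, -0.363, -0.05], "turn": -1.1}, {"slide": [0.068, -0.363, -0.1], "turn": -1.1}, {"slide": [0.068, -0.363, -0.13], "turn": -1.1}, {"slide": [0.068, -0.363, -0.13], "turn": -1.1}]'

```text
time: 5.45
position: [0.5325, -0.3027, 0.0339]
ee_rot: [-0.002, -0.047, 0.999, 0.002]
contact_force: [0.1, -0.9, -2.4]
grip_width: 0.024
gripper_force: 30.0
```

Emit:
step_arm --motion '[{"slide": [0, 0, 0], "turn": 0}, {"slide": [0, 0, 0], "turn": 0}, {"slide": [0, 0, 0.05], "turn": 0}, {"slide": [0, 0, 0.1], "turn": 0}, {"slide": [0, 0, 0.12], "turn": 0}]' --gripper 145

```text
time: 6.08
position: [0.5353, -0.3052, 0.1612]
ee_rot: [0.002, -0.047, 0.999, -0.002]
contact_force: [0.4, 0.1, -0.1]
grip_width: 0.0403
gripper_force: 0.0
```

Emit:
step_arm --motion '[{"slide": [-0.0525, 0.2835, 0.0], "turn": 2.0}, {"slide": [-0.0525, 0.2835, 0.0], "turn": 2.0}, {"slide": [-0.0525, 0.2835, 0.0], "turn": 2.0}, {"slide": [-0.0525, 0.2835, 0.0], "turn": 2.0}, {"slide": [-0.0525, 0.2835, 0.0], "turn": 2.0}, {"slide": [-0.0525, 0.2835, 0.0], "turn": 2.0}, {"slide": [-0.0525, 0.2835, -0.03], "turn": 2.0}, {"slide": [-0.0525, 0.2835, -0.06], "turn": 2.0}, {"slide": [-0.0525, 0.2835, -0.1], "turn": 2.0}, {"slide": [-0.0525, 0.2835, -0.1], "turn": 2.0}, {"slide": [-0.0525, 0.2835, -0.1], "turn": 2.0}]' --gripper 120

```text
time: 7.45
position: [0.4826, -0.0216, 0.0581]
ee_rot: [0.001, -0.151, 0.989, -0.0]
contact_force: [0.1, -0.6, -0.3]
grip_width: 0.0492
gripper_force: 0.0
```

Emit:
step_arm --motion '[{"slide": [0, 0, 0], "turn": 0}, {"slide": [0, 0, 0], "turn": 0}, {"slide": [0, 0, 0], "turn": 0}, {"slide": [0, 0, 0.01], "turn": 0}, {"slide": [0, 0, 0.06], "turn": 0}, {"slide": [0, 0, 0.11], "turn": 0}, {"slide": [0, 0, 0.11], "turn": 0}]' --gripper 255

```text
time: 8.32
position: [0.4832, -0.0212, 0.1702]
ee_rot: [0.003, -0.151, 0.989, -0.001]
contact_force: [-0.5, 0.1, -3.2]
grip_width: 0.0236
gripper_force: 30.0
```

Emit:
step_arm --motion '[{"slide": [0.01, -0.06, 0], "turn": 0}, {"slide": [0.02, -0.12, 0], "turn": -0.5}, {"slide": [0.03, -0.18, 0], "turn": -1.0}, {"slide": [0.04, -0.24, 0], "turn": -2.0}, {"slide": [0.045, -0.29, 0], "turn": -2.0}, {"slide": [0.0505, -0.339, 0], "turn": -2.0}, {"slide": [0.0505, -0.339, 0], "turn": -2.0}, {"slide": [0.0505, -0.339, -0.05], "turn": -2.0}, {"slide": [0.0505, -0.339, -0.1], "turn": -2.0}, {"slide": [0.0505, -0.339, -0.13], "turn": -2.0}, {"slide": [0.0505, -0.339, -0.13], "turn": -2.0}]'

```text
time: 9.7
position: [0.5306, -0.3581, 0.0339]
ee_rot: [-0.002, -0.047, 0.999, 0.002]
contact_force: [0.5, 0.5, -1.8]
grip_width: 0.0241
gripper_force: 30.0
```

Emit:
step_arm --motion '[{"slide": [0, 0, 0], "turn": 0}, {"slide": [0, 0, 0], "turn": 0}, {"slide": [0, 0, 0.05], "turn": 0}, {"slide": [0, 0, 0.1], "turn": 0}, {"slide": [0, 0, 0.15], "turn": 0}, {"slide": [-0.1, 0.1, 0.15], "turn": 0}, {"slide": [-0.2, 0.1, 0.15], "turn": 0}, {"slide": [-0.2, 0.1, 0.15], "turn": 0}, {"slide": [-0.2, 0.1, 0.15], "turn": 0}]' --gripper 145

```text
time: 10.82
position: [0.3303, -0.259, 0.1877]
ee_rot: [0.001, -0.047, 0.999, -0.001]
contact_force: [1.0, -0.9, 0.2]
grip_width: 0.0401
gripper_force: 0.0
```

```bash
python3 - <<'E'
from h import *
a=snap('top','t1.png');b=snap('side','s1.png')
f=lambda im,s:cv2.resize(im[:,:,::-1],s,interpolation=2)
cv2.imwrite('pics/z1.png',np.vstack([np.hstack([f(a[170:250,295:390],(380,290)),f(a[155:235,410:505],(380,290))]),np.hstack([f(b[200:280,285:380],(380,300)),f(b[260:370,380:500],(380,300))])]))
def near(q,c,px):
    return min((r for r in eyes.silhouettes(q,c)),key=lambda r:np.hypot(*(np.array(r['position'])-px)))['mask']
for n,q,pt,ps,P,z,zi,tl in[('well','well',(338,214),(334,245),WELL,0,.036,0),('cover','cover',(231,201),(277,161),COVER,.062,.07,np.radians(35))]:
    mt,ms=near(q,'top',pt),near(q,'side',ps); x0=[*at('top',[pt],zi)[0][:2],0.2 if n=='well' else 0]
    np.save(n+'_t.npy',mt);np.save(n+'_s.npy',ms)
    for cams in({'top':mt,'side':ms},{'top':mt},{'side':ms}):
        r,s=fit(cams,P,z,x0,tl); print(n,list(cams),mt.sum(),ms.sum(),np.round(r[:2],4),round(np.degrees(r[2]),2),round(s,3))
g=near('cover_grip','top',(231,201)); print(g.sum())
E
```

```text
well ['top', 'side'] 3013 4628 [0.4797 0.0181] 12.5 1.628
well ['top'] 3013 4628 [0.4794 0.0181] 12.58 0.03
well ['side'] 3013 4628 [1.3118 1.78  ] -1043.28 1.0
cover ['top', 'side'] 1765 579 [0.5219 0.3375] -0.53 1.551
cover ['top'] 1765 579 [0.5226 0.3364] -2.29 0.032
cover ['side'] 1765 579 [0.5816 0.3689] 11.25 1.367
1759
```

View pics/z1.png

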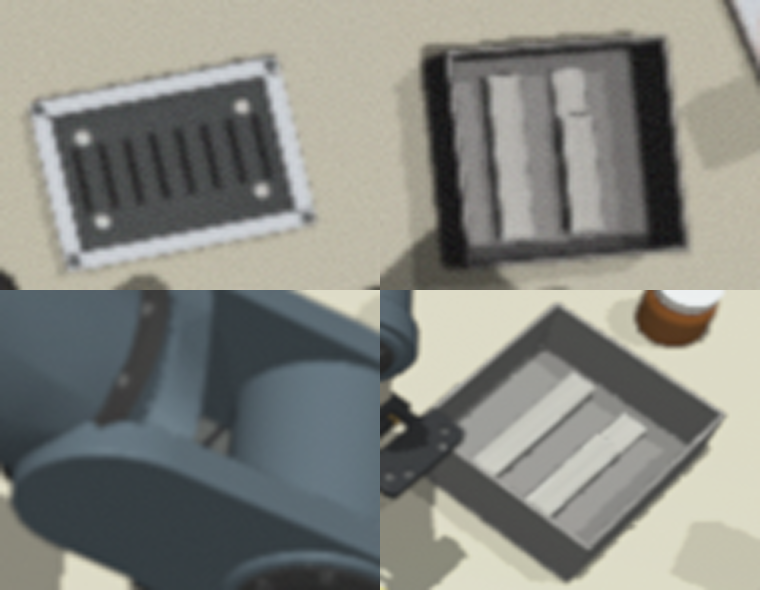

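Both offcuts lie in the bin (top view, crop right) and the well is empty with its four pins visible. Next I'll locate the handle more precisely from its dark pixels.

```bash
python3 - <<'E'
from h import *
import h
for n,c,(x0,x1,y0,y1) in(('t0.png','top',(208,258,182,218)),('t1.png','top',(208,258,182,218)),('s0.png','side',(256,300,140,188))):
    g=cv2.imread('pics/'+n).max(2); m=np.zeros_like(g); m[y0:y1,x0:x1]=g[y0:y1,x0:x1]<52
    k,l,st,ce=cv2.connectedComponentsWithStats(m); i=1+np.argmax(st[1:,4]); 
    print(n,st[i],ce[i],at(c,[ce[i]],.0948)[0], cv2.fitLine(np.argwhere(l==i)[:,::-1].astype(np.float32),2,0,.01,.01).ravel()[:2])
    # handle+legs predicted, centroid of projected bar
    for yaw in(-1.5,):
        P=Ro.from_euler('zy',np.radians([yaw,-35])).apply([[0,0,.040],[0,.045,.048],[0,-.045,.048]])+[.522,.337,.062]
        print(np.round(P[0],4),proj(c,P).round(1).tolist())
E
```

```text
t0.png [214 200  32  10 207] [228.82608696 205.72463768] [0.50187361 0.33775484 0.0948    ] [0.99915844 0.04101764]
[0.4991 0.337  0.0948] [[229.1, 206.7], [213.2, 207.7], [244.1, 208.7]]
t1.png [215 200  31  10 194] [228.74742268 205.70103093] [0.50193954 0.33798657 0.0948    ] [0.99905413 0.0434831 ]
[0.4991 0.337  0.0948] [[229.1, 206.7], [213.2, 207.7], [244.1, 208.7]]
s0.png [263 149  21  21 107] [272.45794393 158.8411215 ] [0.49767821 0.32868719 0.0948    ] [0.6891745 0.7245954]
[0.4991 0.337  0.0948] [[271.3, 157.1], [261.9, 147.9], [278.1, 165.0]]
```

Emit:
step_arm --motion '[{"slide": [0.167, 0.5975, 0.0], "turn": -16.2}, {"slide": [0.167, 0.5975, 0.0], "turn": -16.2}, {"slide": [0.167, 0.5975, 0.0], "turn": -16.2}, {"slide": [0.167, 0.5975, 0.0], "turn": -16.2}, {"slide": [0.167, 0.5975, 0.0], "turn": -16.2}, {"slide": [0.167, 0.5975, 0.0], "turn": -16.2}, {"slide": [0.167, 0.5975, 0.0], "turn": -16.2}, {"slide": [0.167, 0.5975, 0.0], "turn": -16.2}, {"slide": [0.167, 0.5975, 0.0], "turn": -16.2}, {"slide": [0.167, 0.5975, 0.0], "turn": -16.2}, {"slide": [0.167, 0.5975, 0.0], "turn": -16.2}, {"slide": [0.167, 0.5975, 0.0], "turn": -16.2}, {"slide": [0.167, 0.5975, -0.03], "turn": -16.2}, {"slide": [0.167, 0.5975, -0.04], "turn": -16.2}, {"slide": [0.167, 0.5975, -0.04], "turn": -16.2}]' --gripper 167 --newtons 8

```text
time: 13.05
position: [0.4991, 0.3373, 0.1462]
ee_rot: [-0.0, 0.718, 0.696, -0.001]
contact_force: [0.2, -0.2, -0.4]
grip_width: 0.0321
gripper_force: 0.0
```

Emit:
step_arm --motion '[{"slide": [0, 0, -0.012], "turn": 0}, {"slide": [0, 0, -0.022], "turn": 0}, {"slide": [0, 0, -0.03], "turn": 0}, {"slide": [0, 0, -0.036], "turn": 0}, {"slide": [0, 0, -0.041], "turn": 0}, {"slide": [0, 0, -0.041], "turn": 0}]'

```text
time: 13.8
position: [0.499, 0.3374, 0.1053]
ee_rot: [-0.0, 0.718, 0.696, -0.0]
contact_force: [0.6, -0.4, -1.0]
grip_width: 0.032
gripper_force: 0.0
```

Emit:
step_arm --motion '[{"slide": [0, 0, 0], "turn": 0}, {"slide": [0, 0, 0], "turn": 0}, {"slide": [0, 0, 0], "turn": 0}, {"slide": [0, 0, 0], "turn": 0}]' --gripper 255

```text
time: 14.3
position: [0.4991, 0.3376, 0.1058]
ee_rot: [-0.0, 0.718, 0.696, 0.0]
contact_force: [-3.0, 0.3, 3.2]
grip_width: 0.0195
gripper_force: 8.0
```

Emit:
step_arm --motion '[{"slide": [0, 0, 0.004], "turn": 0}, {"slide": [0, 0, 0.008], "turn": 0}, {"slide": [0, 0, 0.012], "turn": 0}, {"slide": [0, 0, 0.016], "turn": 0}, {"slide": [0, 0, 0.02], "turn": 0}, {"slide": [0, 0, 0.025], "turn": 0}, {"slide": [0, 0, 0.03], "turn": 0}]' --newtons 12

```text
time: 15.18
position: [0.4991, 0.3375, 0.136]
ee_rot: [-0.0, 0.718, 0.696, -0.0]
contact_force: [0.4, -0.8, -2.9]
grip_width: 0.0189
gripper_force: 12.0
```

Emit:
step_arm --motion '[{"slide": [0, 0, 0.01], "turn": 0}, {"slide": [0, 0, 0.02], "turn": 0}, {"slide": [0, 0, 0.03], "turn": 0}, {"slide": [0, 0, 0.04], "turn": 0}, {"slide": [0, 0, 0.05], "turn": 0}, {"slide": [0, 0, 0.05], "turn": 0}, {"slide": [0, 0, 0.05], "turn": 0}]' --newtons 40

```text
time: 16.05
position: [0.499, 0.3374, 0.1853]
ee_rot: [-0.0, 0.718, 0.696, -0.0]
contact_force: [-0.2, 0.3, -4.3]
grip_width: 0.0177
gripper_force: 40.0
```

```bash
python3 - <<'E'
from h import *
print(monitor.get_state()['grip_width'])
b=snap('side','s2.png')
cv2.imwrite('pics/z2.png',cv2.resize(b[60:220,180:380,::-1],(700,560),interpolation=2))
E
```

```text
0.01770906136137586
```

View pics/z2.png

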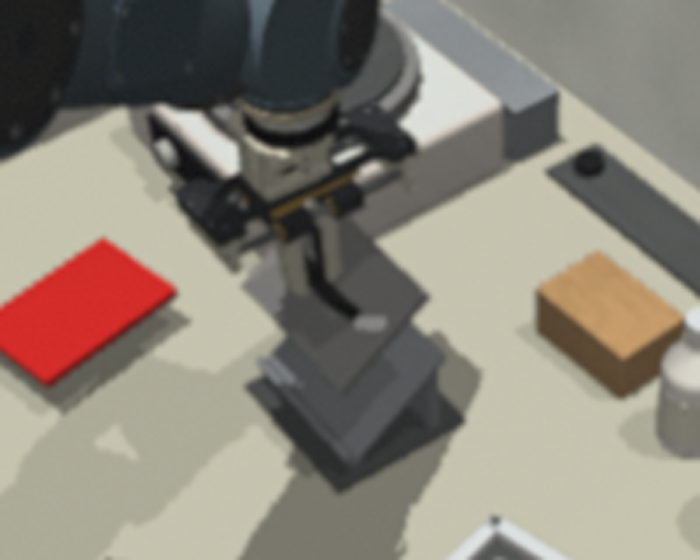

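The plate is off the rack but still tilted about 15° in the grip. I'll lower the grip force so it can swing level.

Emit:
step_arm --motion '[{"slide": [0, 0, 0], "turn": 0}, {"slide": [0, 0, 0], "turn": 0}, {"slide": [0, 0, 0], "turn": 0}]' --newtons 8

```text
time: 16.48
position: [0.4992, 0.3375, 0.1856]
ee_rot: [0.0, 0.718, 0.696, 0.0]
contact_force: [0.3, 0.6, -4.0]
grip_width: 0.0139
gripper_force: 8.0
```

Emit:
step_arm --motion '[{"slide": [0, 0, 0], "turn": 0}, {"slide": [0, 0, 0], "turn": 0}, {"slide": [0, 0, 0], "turn": 0}]' --newtons 5.5

```text
time: 16.85
position: [0.4992, 0.3375, 0.1856]
ee_rot: [0.0, 0.718, 0.696, 0.0]
contact_force: [0.0, -0.9, -3.4]
grip_width: 0.014
gripper_force: 5.5
```

Emit:
step_arm --motion '[{"slide": [0, 0, 0.015], "turn": 0}, {"slide": [0, -0.03, 0.02], "turn": 0}, {"slide": [-0.005, -0.08, 0.02], "turn": 0.5}, {"slide": [-0.01, -0.13, 0.02], "turn": 1.0}, {"slide": [-0.012, -0.18, 0.02], "turn": 1.5}, {"slide": [-0.016, -0.23, 0.02], "turn": 2.0}, {"slide": [-0.018, -0.28, 0.02], "turn": 2.4}, {"slide": [-0.02, -0.305, 0], "turn": 2.4}, {"slide": [-0.02, -0.318, -0.03], "turn": 2.4}, {"slide": [-0.02, -0.318, -0.05], "turn": 2.4}, {"slide": [-0.02, -0.318, -0.06], "turn": 2.4}, {"slide": [-0.02, -0.318, -0.06], "turn": 2.4}, {"slide": [-0.02, -0.318, -0.06], "turn": 2.4}]' --newtons 30

```text
time: 18.48
position: [0.4797, 0.0196, 0.1265]
ee_rot: [0.001, 0.625, 0.78, 0.0]
contact_force: [-0.0, -0.6, -3.2]
grip_width: 0.0133
gripper_force: 30.0
```

```bash
python3 - <<'E'
from h import *
s=monitor.get_state(); print(s['position'],s['grip_width'])
a=snap('top','t3.png');b=snap('side','s3.png')
for c in('top','side'):
    for r in eyes.silhouettes('cover',c):
        print(c,r['p'],np.round(r['position']),r['mask'].sum())
        if abs(r['position'][0]-338)<30: np.save('cov3'+c,r['mask'])
cv2.imwrite('pics/z3.png',np.hstack([cv2.resize(i[y:y+100,x:x+100,::-1],(390,390),interpolation=2) for i,x,y in((a,288,165),(b,285,190))]))
E
```

```text
[0.47968048 0.01963486 0.12652363] 0.013278678112673565
top 0.86 [159. 246.] 1929
top 0.68 [265. 126.] 1165
side 0.77 [203. 149.] 975
side 0.66 [337. 234.] 1457
```

View pics/z3.png

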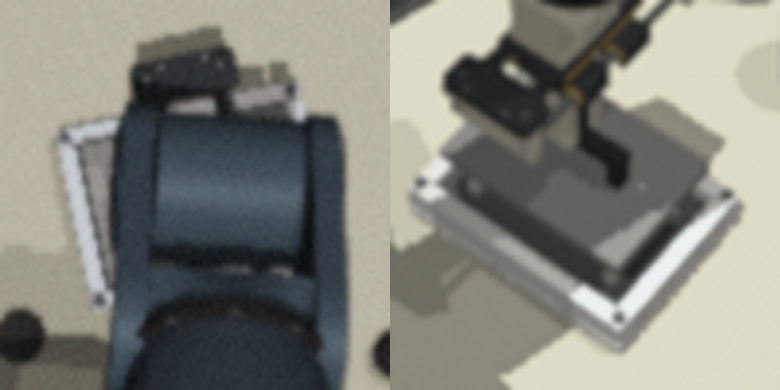

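```bash
python3 - <<'E'
from h import *
W=np.array([.4794,.0182]);yaw=np.radians(12.6);c,s=np.cos(yaw),np.sin(yaw)
ys=np.arange(.060,.106,.002)
for n,z in(('t1.png',.036),('t3.png',.036)):
    g=cv2.GaussianBlur(cv2.imread('pics/'+n),(0,0),.4).astype(np.float32).mean(2)
    for xs in(np.arange(-.035,.0,.002),np.arange(.0,.035,.002)):
        X,Y=np.meshgrid(xs,ys); P=np.stack([W[0]+c*X-s*Y,W[1]+s*X+c*Y,0*X+z],-1)
        q=proj('top',P).reshape(X.shape+(2,)).astype(np.float32)
        v=cv2.remap(g,q[...,0],q[...,1],1).mean(1); print(n,v.round().astype(int).tolist())
# side fit of cover: yaw fixed, grid over z
m=np.load('cov3side.npy'); h=cv2.convexHull(np.argwhere(m)[:,::-1].astype(np.int32)); T=np.zeros((400,640),np.uint8); cv2.fillConvexPoly(T,h,1); T=T.astype(np.float32)
PL=box(-.055,.055,-.08,.08,0,.012)
for zc in(.066,.070,.074,.078,.082):
    f=lambda p:np.abs(hullmask(proj('side',Ro.from_euler('z',p[2]).apply(PL)+[p[0],p[1],zc]))-T).sum()/T.sum()
    r=minimize(f,[.479,.0195,yaw],method='Nelder-Mead',options=dict(initial_simplex=[[.479,.0195,yaw],[.489,.0195,yaw],[.479,.0295,yaw],[.479,.0195,yaw+.1]],xatol=1e-4,fatol=1e-4))
    print(zc,r.x[:2].round(4),np.degrees(r.x[2]).round(2),round(r.fun,3))
E
```

```text
t1.png [95, 96, 92, 81, 68, 61, 62, 68, 75, 81, 97, 127, 167, 193, 204, 207, 205, 196, 180, 165, 158, 158, 163]
t1.png [92, 92, 88, 77, 65, 58, 61, 69, 75, 80, 96, 126, 165, 192, 203, 207, 204, 196, 179, 165, 159, 159, 164]
t3.png [57, 54, 52, 51, 55, 71, 94, 114, 121, 116, 110, 126, 160, 186, 198, 201, 199, 190, 174, 160, 153, 152, 155]
t3.png [54, 61, 77, 99, 120, 133, 139, 142, 139, 129, 119, 127, 160, 186, 198, 202, 200, 192, 175, 160, 153, 154, 159]
0.066 [0.4793 0.021 ] 12.95 0.197
0.07 [0.4774 0.0192] 13.39 0.203
0.074 [0.4763 0.0174] 12.7 0.209
0.078 [0.4744 0.0147] 12.85 0.215
0.082 [0.4717 0.0139] 13.36 0.221
```

```bash
python3 - <<'E'
from h import *
b=cv2.imread('pics/s3.png'); S=7; x0,y0=288,198
im=cv2.resize(b[y0:y0+84,x0:x0+100],None,fx=S,fy=S,interpolation=2)
yaw=np.radians(12.6)
def dr(P,col):
    q=((proj('side',P)-[x0,y0]+.5)*S-.5).round().astype(np.int32); cv2.polylines(im,[q],True,col,1)
rect=lambda a,b,z:np.array([[-a,-b,z],[a,-b,z],[a,b,z],[-a,b,z]])
for (x,y,z),col in(((.4793,.0205,.067),(0,255,0)),((.4760,.0170,.076),(0,0,255))):
    dr(Ro.from_euler('z',yaw).apply(rect(.055,.08,.012))+[x,y,z],col)
w=[.4793,.0205,0]
for a,bb,z in((.072,.097,.036),(.058,.083,.036)): dr(Ro.from_euler('z',np.radians(12.5)).apply(rect(a,bb,z))+w,(255,255,0))
cv2.imwrite('pics/z4.png',im)
E
```

```text
(no output)
```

View pics/z4.png

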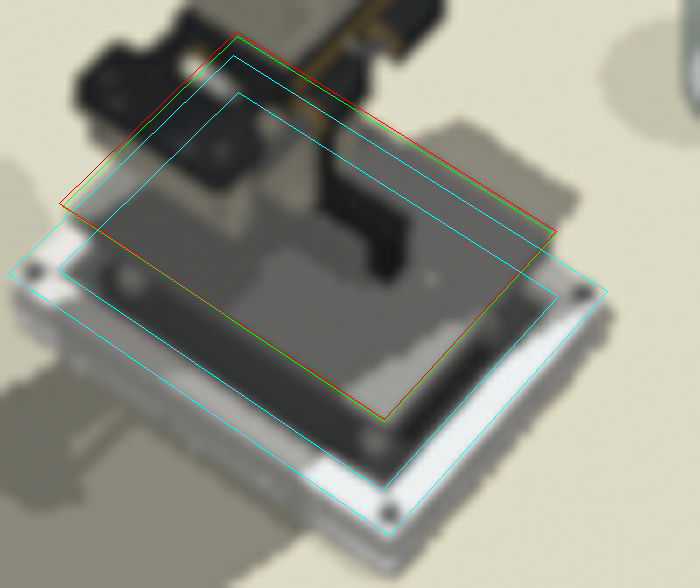

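The side overlay fits both the well outline and the plate outline, and the plate is centred to about 1–2 mm. I'll lower it gently, watching the force.

Emit:
step_arm --motion '[{"slide": [0, 0, -0.012], "turn": 0}, {"slide": [0, 0, -0.02], "turn": 0}, {"slide": [0, 0, -0.024], "turn": 0}, {"slide": [0, 0, -0.026], "turn": 0}, {"slide": [0, 0, -0.028], "turn": 0}, {"slide": [0, 0, -0.028], "turn": 0}]' --newtons 15

```text
time: 19.42
position: [0.4792, 0.0194, 0.0976]
ee_rot: [0.0, 0.625, 0.78, 0.0]
contact_force: [0.1, -0.3, -3.0]
grip_width: 0.014
gripper_force: 15.0
```

Emit:
step_arm --motion '[{"slide": [0, 0, -0.001], "turn": 0}, {"slide": [0, 0, -0.002], "turn": 0}, {"slide": [0, 0, -0.003], "turn": 0}, {"slide": [0, 0, -0.004], "turn": 0}, {"slide": [0, 0, -0.004], "turn": 0}]'

```text
time: 20.05
position: [0.4791, 0.0195, 0.0936]
ee_rot: [-0.0, 0.625, 0.78, -0.0]
contact_force: [0.0, -0.6, -4.3]
grip_width: 0.0137
gripper_force: 15.0
```

Emit:
step_arm --motion '[{"slide": [0, 0, -0.001], "turn": 0}, {"slide": [0, 0, -0.002], "turn": 0}, {"slide": [0, 0, -0.003], "turn": 0}, {"slide": [0, 0, -0.003], "turn": 0}]'

```text
time: 20.55
position: [0.4792, 0.0195, 0.0906]
ee_rot: [-0.0, 0.625, 0.78, -0.0]
contact_force: [-0.2, -1.2, -3.3]
grip_width: 0.014
gripper_force: 15.0
```

Emit:
step_arm --motion '[{"slide": [0, 0, -0.001], "turn": 0}, {"slide": [0, 0, -0.002], "turn": 0}, {"slide": [0, 0, -0.003], "turn": 0}, {"slide": [0, 0, -0.003], "turn": 0}]'

```text
time: 21.05
position: [0.4796, 0.0197, 0.0883]
ee_rot: [0.0, 0.625, 0.78, 0.0]
contact_force: [-0.8, 1.5, 7.0]
grip_width: 0.0134
gripper_force: 15.0
```

Emit:
step_arm --motion '[{"slide": [0, 0, -0.001], "turn": 0}, {"slide": [0, 0, -0.002], "turn": 0}, {"slide": [0, 0, -0.003], "turn": 0}, {"slide": [0, 0, -0.003], "turn": 0}]'

```text
time: 21.55
position: [0.4805, 0.0196, 0.0863]
ee_rot: [0.001, 0.625, 0.78, 0.001]
contact_force: [-1.5, 1.2, 18.4]
grip_width: 0.0134
gripper_force: 15.1
```

```bash
python3 - <<'E'
from h import *
b=snap('side','s5.png'); a=snap('top','t5.png'); S=7; x0,y0=288,198
im=cv2.resize(b[y0:y0+84,x0:x0+100,::-1],None,fx=S,fy=S,interpolation=2)
cv2.imwrite('pics/z5.png',im)
E
```

```text
(no output)
```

View pics/z5.png

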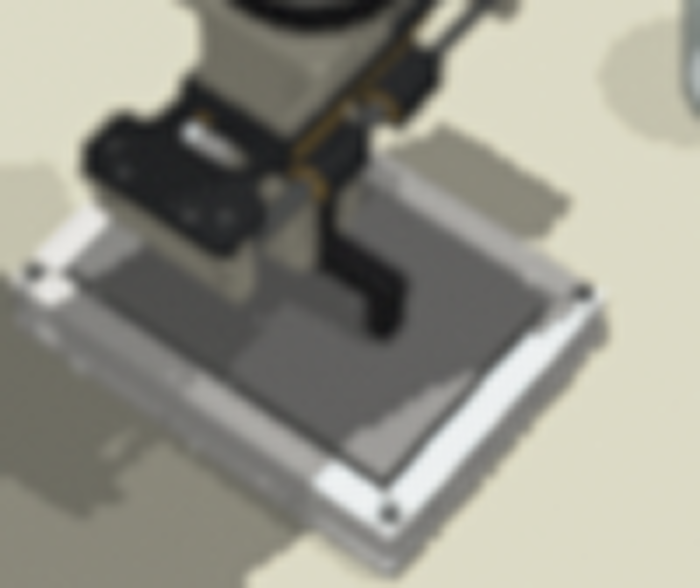

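The plate is inside the pocket, resting on the pins. I'll ease the force, release the handle and rise.

Emit:
step_arm --motion '[{"slide": [0, 0, 0.002], "turn": 0}, {"slide": [0, 0, 0.004], "turn": 0}, {"slide": [0, 0, 0.004], "turn": 0}]'

```text
time: 22.02
position: [0.479, 0.0195, 0.0885]
ee_rot: [-0.0, 0.625, 0.78, -0.0]
contact_force: [0.5, 0.5, -2.9]
grip_width: 0.0137
gripper_force: 15.0
```

Emit:
step_arm --motion '[{"slide": [0, 0, 0], "turn": 0}, {"slide": [0, 0, 0], "turn": 0}, {"slide": [0, 0, 0], "turn": 0}, {"slide": [0, 0, 0.02], "turn": 0}, {"slide": [0, 0, 0.05], "turn": 0}, {"slide": [0, 0, 0.05], "turn": 0}]' --gripper 167

```text
time: 22.78
position: [0.4802, 0.0194, 0.1402]
ee_rot: [0.001, 0.625, 0.78, 0.001]
contact_force: [-0.2, -0.7, -0.2]
grip_width: 0.032
gripper_force: 0.0
```

Emit:
step_arm --motion '[{"slide": [-0.0135, 0.0605, 0], "turn": 0}, {"slide": [-0.0135, 0.0605, 0], "turn": 0}, {"slide": [-0.0135, 0.0605, -0.03], "turn": 0}, {"slide": [-0.0135, 0.0605, -0.06], "turn": 0}, {"slide": [-0.0135, 0.0605, -0.068], "turn": 0}, {"slide": [-0.0135, 0.0605, -0.068], "turn": 0}, {"slide": [-0.0135, 0.0605, -0.068], "turn": 0}]' --gripper 255

```text
time: 23.65
position: [0.4662, 0.0799, 0.0714]
ee_rot: [0.0, 0.625, 0.78, 0.0]
contact_force: [0.7, 0.1, 0.1]
grip_width: 0.0005
gripper_force: 0.0
```

Emit:
step_arm --motion '[{"slide": [0, 0, -0.001], "turn": 0}, {"slide": [0, 0, -0.002], "turn": 0}, {"slide": [0, 0, -0.003], "turn": 0}, {"slide": [0, 0, -0.004], "turn": 0}, {"slide": [0, 0, -0.005], "turn": 0}, {"slide": [0, 0, -0.006], "turn": 0}, {"slide": [0, 0, -0.006], "turn": 0}]'

```text
time: 24.52
position: [0.4656, 0.08, 0.0645]
ee_rot: [-0.0, 0.625, 0.78, -0.0]
contact_force: [0.3, -0.2, 0.2]
grip_width: 0.0005
gripper_force: 0.0
```

Emit:
step_arm --motion '[{"slide": [0, 0, -0.001], "turn": 0}, {"slide": [0, 0, -0.002], "turn": 0}, {"slide": [0, 0, -0.003], "turn": 0}, {"slide": [0, 0, -0.004], "turn": 0}, {"slide": [0, 0, -0.005], "turn": 0}, {"slide": [0, 0, -0.005], "turn": 0}]'

```text
time: 25.28
position: [0.4656, 0.08, 0.0595]
ee_rot: [-0.0, 0.625, 0.78, -0.0]
contact_force: [-0.5, 0.2, -0.1]
grip_width: 0.0003
gripper_force: 0.0
```

Emit:
step_arm --motion '[{"slide": [0, 0, -0.001], "turn": 0}, {"slide": [0, 0, -0.002], "turn": 0}, {"slide": [0, 0, -0.003], "turn": 0}, {"slide": [0, 0, -0.003], "turn": 0}]'

```text
time: 25.78
position: [0.4657, 0.0801, 0.057]
ee_rot: [-0.0, 0.625, 0.78, 0.0]
contact_force: [-2.1, 1.1, 7.7]
grip_width: 0.0007
gripper_force: 3.8
```

Emit:
step_arm --motion '[{"slide": [0, 0, -0.001], "turn": 0}, {"slide": [0, 0, -0.002], "turn": 0}, {"slide": [0, 0, -0.002], "turn": 0}]'

```text
time: 26.15
position: [0.4657, 0.0802, 0.0551]
ee_rot: [-0.0, 0.625, 0.78, 0.0]
contact_force: [-3.3, 2.6, 10.4]
grip_width: 0.0006
gripper_force: 4.9
```

Emit:
step_arm --motion '[{"slide": [0, 0, -0.001], "turn": 0}, {"slide": [0, 0, -0.002], "turn": 0}, {"slide": [0, 0, -0.002], "turn": 0}]'

```text
time: 26.52
position: [0.4656, 0.0802, 0.0542]
ee_rot: [-0.0, 0.625, 0.78, 0.0]
contact_force: [-10.5, 1.8, 32.0]
grip_width: 0.0002
gripper_force: 15.8
```

Emit:
step_arm --motion '[{"slide": [0, 0, -0.001], "turn": 0}, {"slide": [0, 0, -0.002], "turn": 0}, {"slide": [0, 0, -0.002], "turn": 0}]'

```text
time: 26.9
position: [0.4656, 0.0802, 0.054]
ee_rot: [-0.0, 0.625, 0.78, 0.0]
contact_force: [-20.8, 0.2, 64.6]
grip_width: 0.0005
gripper_force: 32.3
```

End 0 is firm and home at TCP z ≈ 0.054. Next is end 1.

Emit:
step_arm --motion '[{"slide": [0, 0, 0.02], "turn": 0}, {"slide": [0, 0, 0.065], "turn": 0}, {"slide": [0, 0, 0.065], "turn": 0}, {"slide": [0.0135, -0.0605, 0.065], "turn": 0}, {"slide": [0.027, -0.121, 0.065], "turn": 0}, {"slide": [0.027, -0.121, 0.065], "turn": 0}, {"slide": [0.027, -0.121, 0.03], "turn": 0}, {"slide": [0.027, -0.121, 0.018], "turn": 0}, {"slide": [0.027, -0.121, 0.016], "turn": 0}, {"slide": [0.027, -0.121, 0.014], "turn": 0}, {"slide": [0.027, -0.121, 0.014], "turn": 0}]'

```text
time: 28.28
position: [0.493, -0.0409, 0.0652]
ee_rot: [0.0, 0.625, 0.78, 0.0]
contact_force: [-0.2, 0.4, -0.7]
grip_width: 0.0003
gripper_force: 0.0
```

Emit:
step_arm --motion '[{"slide": [0, 0, -0.001], "turn": 0}, {"slide": [0, 0, -0.002], "turn": 0}, {"slide": [0, 0, -0.003], "turn": 0}, {"slide": [0, 0, -0.003], "turn": 0}]'

```text
time: 28.78
position: [0.4926, -0.041, 0.0616]
ee_rot: [-0.0, 0.625, 0.78, -0.0]
contact_force: [0.3, -0.6, 0.7]
grip_width: 0.0003
gripper_force: 0.0
```

Emit:
step_arm --motion '[{"slide": [0, 0, -0.001], "turn": 0}, {"slide": [0, 0, -0.002], "turn": 0}, {"slide": [0, 0, -0.003], "turn": 0}, {"slide": [0, 0, -0.003], "turn": 0}]'

```text
time: 29.28
position: [0.4926, -0.041, 0.0585]
ee_rot: [-0.0, 0.625, 0.78, -0.0]
contact_force: [0.7, -0.2, 0.4]
grip_width: 0.0004
gripper_force: 0.0
```

Emit:
step_arm --motion '[{"slide": [0, 0, -0.001], "turn": 0}, {"slide": [0, 0, -0.002], "turn": 0}, {"slide": [0, 0, -0.002], "turn": 0}]'

```text
time: 29.65
position: [0.4927, -0.041, 0.0566]
ee_rot: [-0.0, 0.625, 0.78, -0.0]
contact_force: [-0.3, -0.7, 0.4]
grip_width: 0.0005
gripper_force: 0.0
```

Emit:
step_arm --motion '[{"slide": [0, 0, -0.001], "turn": 0}, {"slide": [0, 0, -0.002], "turn": 0}, {"slide": [0, 0, -0.002], "turn": 0}]'

```text
time: 30.02
position: [0.4927, -0.0411, 0.055]
ee_rot: [0.0, 0.625, 0.78, -0.0]
contact_force: [-1.7, -0.7, 6.4]
grip_width: 0.0002
gripper_force: 3.6
```

Emit:
step_arm --motion '[{"slide": [0, 0, -0.001], "turn": 0}, {"slide": [0, 0, -0.001], "turn": 0}, {"slide": [0, 0, -0.001], "turn": 0}]'

```text
time: 30.4
position: [0.4927, -0.0412, 0.0541]
ee_rot: [0.0, 0.625, 0.78, -0.0]
contact_force: [-1.9, -1.7, 9.3]
grip_width: 0.0006
gripper_force: 4.4
```

Emit:
step_arm --motion '[{"slide": [0, 0, -0.001], "turn": 0}, {"slide": [0, 0, -0.001], "turn": 0}, {"slide": [0, 0, -0.001], "turn": 0}]'

```text
time: 30.78
position: [0.4928, -0.0412, 0.054]
ee_rot: [0.0, 0.625, 0.78, -0.0]
contact_force: [-7.7, -1.0, 23.9]
grip_width: 0.0007
gripper_force: 12.1
```

End 1 is home at the same height. A quick recheck of end 0 follows.

Emit:
step_arm --motion '[{"slide": [0, 0, 0.02], "turn": 0}, {"slide": [0, 0, 0.063], "turn": 0}, {"slide": [0, 0, 0.063], "turn": 0}, {"slide": [-0.0135, 0.0605, 0.063], "turn": 0}, {"slide": [-0.027, 0.121, 0.063], "turn": 0}, {"slide": [-0.027, 0.121, 0.063], "turn": 0}, {"slide": [-0.027, 0.121, 0.025], "turn": 0}, {"slide": [-0.027, 0.121, 0.01], "turn": 0}, {"slide": [-0.027, 0.121, 0.006], "turn": 0}, {"slide": [-0.027, 0.121, 0.005], "turn": 0}, {"slide": [-0.027, 0.121, 0.004], "turn": 0}, {"slide": [-0.027, 0.121, 0.003], "turn": 0}, {"slide": [-0.027, 0.121, 0.003], "turn": 0}]'

```text
time: 32.4
position: [0.4657, 0.08, 0.0558]
ee_rot: [0.0, 0.625, 0.78, 0.0]
contact_force: [-0.0, 0.5, 0.6]
grip_width: 0.0003
gripper_force: 0.0
```

Emit:
step_arm --motion '[{"slide": [0, 0, -0.001], "turn": 0}, {"slide": [0, 0, -0.002], "turn": 0}, {"slide": [0, 0, -0.002], "turn": 0}]'

```text
time: 32.78
position: [0.4658, 0.08, 0.0541]
ee_rot: [0.0, 0.625, 0.78, 0.0]
contact_force: [-3.4, -0.3, 9.4]
grip_width: 0.0007
gripper_force: 4.8
```

Emit:
step_arm --motion '[{"slide": [0, 0, -0.001], "turn": 0}, {"slide": [0, 0, -0.001], "turn": 0}, {"slide": [0, 0, -0.001], "turn": 0}]'

```text
time: 33.15
position: [0.4658, 0.08, 0.054]
ee_rot: [0.0, 0.625, 0.78, 0.0]
contact_force: [-8.2, -0.4, 26.8]
grip_width: 0.0003
gripper_force: 13.1
```

Emit:
step_arm --motion '[{"slide": [0, 0, 0.02], "turn": 0}, {"slide": [0, 0, 0.08], "turn": 0}, {"slide": [0, 0, 0.12], "turn": 0}, {"slide": [-0.1, 0.15, 0.15], "turn": 0}, {"slide": [-0.2, 0.3, 0.15], "turn": 0}, {"slide": [-0.2, 0.35, 0.15], "turn": 0}, {"slide": [-0.2, 0.35, 0.15], "turn": 0}, {"slide": [-0.2, 0.35, 0.15], "turn": 0}, {"slide": [-0.2, 0.35, 0.15], "turn": 0}]'

```text
time: 34.28
position: [0.2784, 0.4053, 0.2012]
ee_rot: [0.0, 0.625, 0.78, 0.0]
contact_force: [1.0, 0.2, -0.1]
grip_width: 0.0003
gripper_force: 0.0
```

```bash
python3 - <<'E'
from h import *
a=snap('top','t6.png');b=snap('side','s6.png')
f=lambda im,s:cv2.resize(im[:,:,::-1],s,interpolation=2)
cv2.imwrite('pics/z6.png',np.vstack([np.hstack([f(a[170:250,295:390],(380,290)),f(a[155:235,410:505],(380,290))]),np.hstack([f(b[200:280,285:380],(380,300)),f(b[260:370,380:500],(380,300))])]))
print(monitor.get_state()['time'])
E
```

```text
34.375
```

View pics/z6.png

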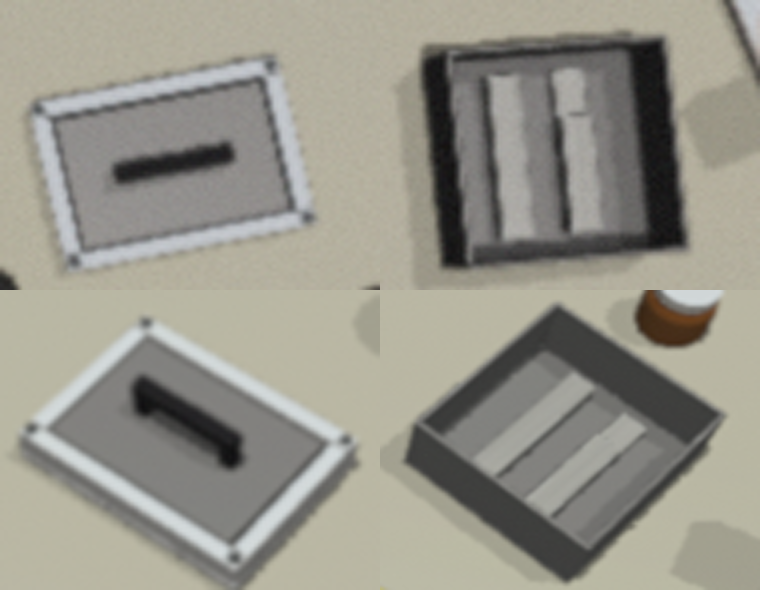

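The cover lies in the pocket, handle up and even with the rim all round. Both offcuts are in the bin and the arm is clear.

```bash
python3 -c "
from plant import workorder; print(workorder.finish_job())"
```

```text
the job is handed in; nothing more can be done
None
```

The job is handed in after about 34 s: both offcuts are in the bin, and the cover is in the well handle up with both ends pressed firm at the same height and released; the judge returned no verdict.

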